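# Index the rotary table to its next notch

## Robot

A 7-joint arm with a two-finger parallel gripper is mounted at the origin on the work surface; the furniture and walls round the work are solid. World frame = base frame: x ahead of the robot, y to its left, z up, the work surface at z = 0. Lengths are in m, angles in rad, forces in N, time in s.
With the tool pointing down it reaches from about 0.4 to 0.925 m from the base axis. Payload 4.1 kg.
Tool frame: the origin (TCP) lies at the very end of the fingers, on their centre line; the grasp point (between the pads) lies 19 mm behind it; z points along the fingers, y is the direction in which the jaws open and shut (so a half turn about z gives the same grasp; the last joint's range is limited). The gripper opens to 85 mm and grips with 20 to 120 N. Pads are 22 mm wide; open, the fingers measure 114 mm over their backs; the gripper's body (76 mm by 85 mm) begins 54 mm behind the grasp point. The pads swing forward as they close: fully open they stand 13 mm farther back than shut.
Start: joints at [-1.226, 0.398, 0.045, 1.537, -0.019, 1.207, -0.051], TCP at [0.279, 0.587, 0.231] pointing down, gripper open.
Joint ranges: [-2.82, 2.82], [-0.49, 2.23], [-1.37, 1.46], [0, 2.46], [-1.36, 4.5], [0.23, 2], [-2.94, 2.94]. Speed limits (rad/s): [2.57, 2.57, 3.14, 3.14, 3.14, 3.14, 3.14].

## Interface

Orientations are given as a unit quaternion [x, y, z, w].
In Python, from rig import observe, grab_frame, camera_info, close_job gives the robot as it stands.
- The arm moves only by the tool arm_command, never from a script. Its argument "commands" is a list of rows, each a list of 5 numbers: the finger opening in m, from 0 to 0.0854, then the shift along the tool's x, y, z in m, then the turn about the tool's z in degrees. In form: [[claw, tx, ty, tz, yaw], ...]. A call has exactly 5 rows; each row shifts and turns the commanded pose from where the row before left it, along the tool's axes as they then stand; what a row does not reach is not made up. A row lasts 1/8 s, in which the tool goes at most 62.5 mm and 10.7 degrees, less where a joint would pass 70% of its speed; a pose out of reach is approached as far as the arm can. A call is refused whole if a number of a shift passes 0.0625 or a number of a turn 10.7, either way. A call with a gripper value outside its range is refused whole. The fingers move at their own pace and stop on an object; "squeeze" is the grip in N (left out, the last holds). Time passes only in rows, so rows that do not move let the fingers close, or fill a call up. It gives the time, the measured TCP pose, the force and the opening at its end, in the units of the state.
- observe(): the state, without advancing time (a new reading comes with each control period).
- grab_frame(name): name is "side" or "top"; returns the picture (400x640x3 uint8, red, green, blue); there is no depth.
- camera_info(name): a dict with "vfov" (degrees; the focal length in pixels is half the picture's height over the tangent of half this angle, whatever the lens; pixels are square), "cx", "cy" (the principal point, pixels), "extrinsics" (4x4, takes a point from world to camera coordinates). Camera axes: x right, y up, looking along -z (the intrinsics and any distortion apply to the point x, -y, -z); pixel columns grow to the right and rows downward; lengths in m; the calibration is good to about 2 mm. A picture is of the moment at which its call begins. camera_info takes no time and is no camera call.
- close_job(): hands the job in, once; it reports no verdict.
The state is a dict: "time": time; "joint_positions": joint angles; "joint_vel": joint speeds; "effort": joint torques, N m; "eef_pos": TCP position; "ee_rot": TCP orientation; "force": force on the tool from outside, world axes, zero at the start; "moment": the same for the moment, N m; "gripper_width": opening from 0.0 (shut) to 1.0 (fully open).
Only numpy, scipy, OpenCV 4.12 (cv2) and the standard library are available. Lean on these libraries where they do the work, as an engineer would, in place of code of your own. Each camera call takes 0.05 s, during which the arm holds its last target.

## Task

Index the small rotary table round by one notch: press its plunger in with a fingertip and, keeping it in, push the table round towards the upright thumb plate beside the plunger, then let the plunger spring out fully into the very next notch, so that the table is locked there. Only touch and push, grasp and lift nothing; do not turn the table the other way or past that notch, do not force it, do not touch the striker that rides on the table, and leave the things around it where they are.

Things in the scene. Friction and masses are not known exactly. Their poses are not given: they have to be found in the camera images.
- rotary_base: Rotary indexing table, screwed down. Grey round foot 148 mm wide, fixed steel index plate 168 mm wide (height 42 to 50 mm) with 8 notches in its rim, 45 degrees apart. On it turns an aluminium faceplate 132 mm wide (top at 67 mm) with a grey index arm reaching 109 mm from the axis (top at 65 mm) that carries plunger and thumb plate. Origin: on the turning axis at worktop level, z up.
- cap_top (a point): Top centre of the plunger's cap, a dark steel round button 27 mm wide on the index arm, 88 mm from the table's axis, 88.5 mm above the worktop when out. It is pressed straight down and turns with the table. z up, x outward from the table's axis, y the counterclockwise tangent, towards the thumb plate.
- plunger (a joint): How far the plunger is pressed in (down), m: 0 out, 0.012 stop. A spring pushes it out with 4 N at first, 7 N at the stop. When out its lug locks the table in a notch (2 mm play each way); pressed in 8 mm or more the table is free. Let go between notches it stays in about 7 mm, the table can still be pushed on, and it springs out by itself at the next notch.
- turn (a joint): Turn of the table, rad, counterclockwise from above positive; 0 at the start with the plunger in its first notch. The next notch is at 0.785 (45 degrees).
- table_center (a point): Centre of the faceplate's top surface, on the turning axis, 67 mm above the worktop; z up, x outward along the index arm.
- striker: Chromed pendulum striker, a disc with a stub at one side, 68x84x22 mm, 0.7 kg, lying loose on the middle of the faceplate. Origin: middle of its underside. It rides along with the table.
- micrometer: Outside micrometer 48x148x17 mm, lying on the worktop near the table, bystander. Origin under its middle.
- weight_200g: Round brass-coloured check weight with a knob, 28 mm wide, 46 mm high, beside the table, bystander. Origin under its middle.
- weight_100g: Round grey check weight with a knob, 22 mm wide, 37 mm high, beside the table, bystander. Origin under its middle.
- hexkey_1: Black hexagon key 45x125x10 mm, lying near the table, bystander. Origin under its middle.
- toggle_clamp: Bench toggle clamp on a plate with a red grip, 70x172x58 mm, at the left, bystander; tall file racks stand fixed along the wall behind it, so approach the work from above. Origin under its middle.
- thumb_plate (a point): Middle of the thumb plate's face that looks at the plunger, 100 mm above the worktop, 22 mm from the plunger's axis. Upright grey plate on the index arm: 40 mm along x (outward), 6 mm thick along y, top 114 mm above the worktop. Pushing this face along +y turns the table counterclockwise; 2 to 4 N is enough once the plunger is in.

How it is judged:
By the outcome, as a careful person would: the job done as asked, in the order asked, and still so for the second after the job is handed in, with the robot touching nothing.
It also fails if it takes over 45 s, if anything falls off the work surface, if the arm or the gripper's body presses on something with over 40 N, if the wrist force passes 120 N, or if a joint passes its speed limit or range.

## Working session

There is one attempt and no reset: what is moved stays moved. The work goes in short steps, Python scripts to look and compute and a tool call to move; the robot and the scene stay as the last step left them, time stands still between calls to the robot, and variables do not carry over. Pictures are saved under pics/ and viewed, and the job is handed in when it is done.

Besides the shell and the picture viewer there is one more tool, called after "Call:" as a command line: name --pt "numbers of a row" for each row, then --argument value for the rest. arm_command: Moves the arm, as the interface text tells. Its arguments: {"type":"object","properties":{"commands":{"type":"array","items":{"type":"array","items":{"type":"number"}}},"squeeze":{"type":"number"}},"required":["commands"]}

```bash
mkdir -p pics
cat > h.py <<'E'
import numpy as np,cv2
from rig import observe,grab_frame,camera_info
def save(n,f):
    im=grab_frame(n); cv2.imwrite(f,im[:,:,::-1]); return im
E
python3 - <<'E'
from h import *
o=observe(); print(o)
for n in("side","top"):
    save(n,f"pics/{n}0.png"); print(camera_info(n))
E
```

```text
{'time': 0.0, 'joint_positions': array([-1.22597625,  0.39921278,  0.04500626,  1.53790434, -0.01871207,
        1.20689721, -0.05070597]), 'joint_vel': array([ 5.84735199e-04,  2.03376425e-04,  3.23662689e-04, -5.66806073e-05,
        7.58929020e-04,  9.58872246e-04, -1.61543443e-04]), 'effort': array([-2.78600273e-04, -4.75129080e+01,  1.36476316e+00, -2.54218054e+01,
        1.17309266e-02,  9.52291331e-03,  1.07646679e-05]), 'eef_pos': array([0.27878995, 0.58645948, 0.23023865]), 'ee_rot': array([ 2.20031256e-01,  9.75492310e-01, -9.86878875e-04, -1.62767780e-04]), 'force': array([ 0.99978095, -0.45632726, -0.14070249]), 'moment': array([ 0.03334163, -0.00855137, -0.01227794]), 'gripper_width': 1.0002933938205059}
{'vfov': 56.26792209712035, 'cx': 317.28045868997214, 'cy': 203.83118287138893, 'extrinsics': array([[ 0.99925864,  0.03095735, -0.02288711, -0.50293418],
       [ 0.00872141,  0.39700633,  0.91777443, -0.09008955],
       [ 0.03749819, -0.91729364,  0.39644202, -0.93713595],
       [ 0.        ,  0.        ,  0.        ,  1.        ]])}
{'vfov': 57.62679991165626, 'cx': 325.13307336826796, 'cy': 201.51365591703478, 'extrinsics': array([[ 0.05364487, -0.99854502,  0.00548299, -0.05074776],
       [ 0.97147963,  0.05345936,  0.23101826, -0.52732827],
       [-0.23097525, -0.00706633,  0.97293397, -0.81970086],
       [ 0.        ,  0.        ,  0.        ,  1.        ]])}
```

View pics/side0.png

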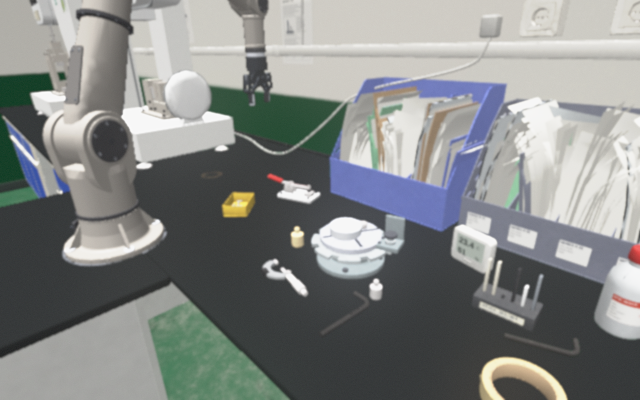

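View pics/top0.png

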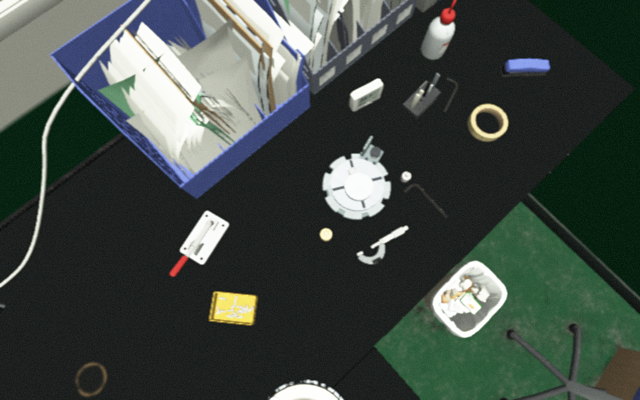

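The table is near (357,187) in the top view. The arm with the thumb plate is at about (371,150), pointing away from the robot. I'll zoom in on both views.

Run:
```python
import cv2
a=cv2.imread('pics/top0.png')[120:230,300:430]; cv2.imwrite('pics/topz.png',cv2.resize(a,None,fx=5.4,fy=5.4,interpolation=cv2.INTER_CUBIC))
a=cv2.imread('pics/side0.png')[200:290,290:420]; cv2.imwrite('pics/sidez.png',cv2.resize(a,None,fx=6,fy=6,interpolation=cv2.INTER_CUBIC))
```

```text
(no output)
```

View pics/topz.png

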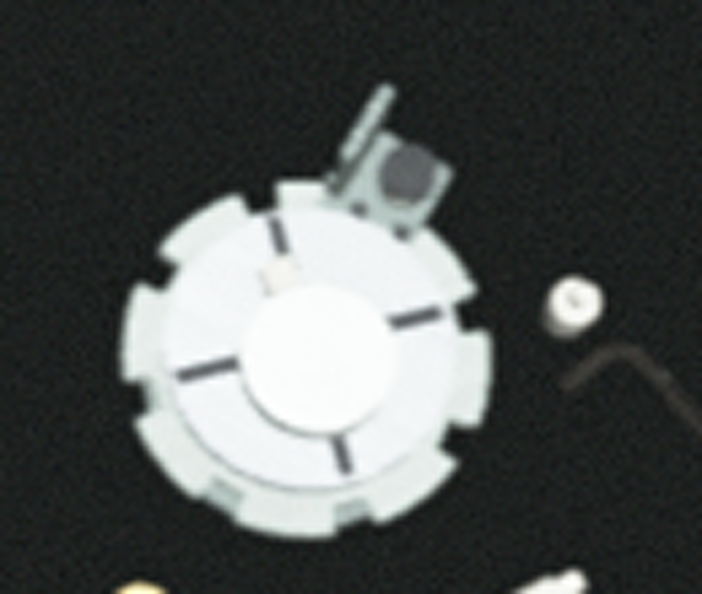

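View pics/sidez.png

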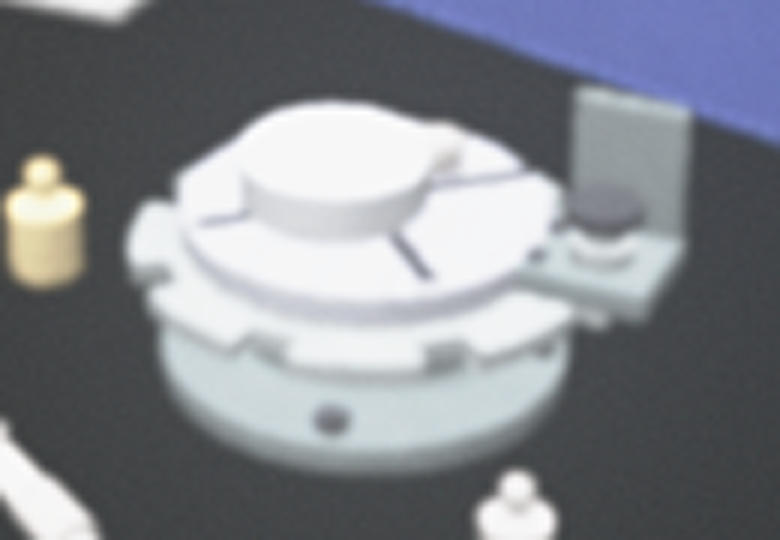

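```bash
cat >> h.py <<'E'
def K(n):
    c=camera_info(n); f=200/np.tan(np.radians(c['vfov'])/2); return f,c['cx'],c['cy'],c['extrinsics']
def proj(n,P):
    f,cx,cy,E=K(n); P=np.atleast_2d(P); q=P@E[:3,:3].T+E[:3,3]
    return np.c_[cx+f*q[:,0]/-q[:,2], cy-f*q[:,1]/-q[:,2]]
def ray_z(n,uv,z):
    f,cx,cy,E=K(n); d=np.array([(uv[0]-cx)/f,-(uv[1]-cy)/f,-1.]); R=E[:3,:3]
    o=-R.T@E[:3,3]; d=R.T@d; return o+d*(z-o[2])/d[2]
E
python3 - <<'E'
from h import *
cap_t=(300+408.5/5.4-.5,120+172.5/5.4-.5); cap_s=(290+607.5/6-.5,200+208.5/6-.5)
print(ray_z('top',cap_t,.0885),ray_z('side',cap_s,.0885))
# rim circle
def tz(u,v): return (300+(u+.5)/5.4-.5,120+(v+.5)/5.4-.5)
pts=[(120,345),(492,385),(310,538),(160,250),(245,196),(475,292),(135,420),(455,460),(195,498),(490,335),(380,522),(125,380)]
X=np.array([ray_z('top',tz(*p),.05)[:2] for p in pts])
from scipy.optimize import least_squares
r=least_squares(lambda c:np.hypot(*(X-c[:2]).T)-c[2],[.7,.0,.084]); print(r.x,r.fun*1000)
r=least_squares(lambda c:np.hypot(*(X-c[:2]).T)-.084,[.7,.0]); print(r.x,r.fun*1000)
def sz(u,v): return (290+(u+.5)/6-.5,200+(v+.5)/6-.5)
pts=[(128,235),(150,295),(240,350),(295,365),(430,372),(480,366),(575,318)]
Y=np.array([ray_z('side',sz(*p),.05)[:2] for p in pts])
q=least_squares(lambda c:np.hypot(*(Y-c[:2]).T)-.084,[.7,.0]); print(q.x,q.fun*1000)
# TCP check
print(proj('top',observe()['eef_pos']),proj('side',observe()['eef_pos']))
E
```

```text
[ 0.65457831 -0.13692196  0.0885    ] [ 0.65621395 -0.14464619  0.0885    ]
[ 0.57705021 -0.09727275  0.08452855] [ 1.50165156  1.41414705  0.44045504  0.14484449 -1.77631551  0.22404037
  0.04128078 -1.95933442 -0.12417367  1.03967712 -0.73481129 -0.21146151]
[ 0.57682359 -0.09723226] [ 1.99174679  1.95961116  0.74482505  0.76777037 -1.05353911  0.88400407
  0.44059855 -1.52075874  0.19521119  1.64780114 -0.39386548  0.23490409]
[ 0.5792828  -0.10102609] [ 2.44573297 -0.81367629 -1.29511856 -0.78634055  0.6897094   2.05121273
 -0.24050196]
[[-14.42117953 295.59355144]] [[259.70929554 106.70440846]]
```

```bash
cat >> h.py <<'E'
def model(c,th,press=0.):
    t=np.linspace(0,2*np.pi,90); L=[]
    def circ(x,y,z,r): L.append(np.c_[x+r*np.cos(t),y+r*np.sin(t),0*t+z])
    circ(0,0,.05,.084);circ(0,0,.067,.066);circ(.088,0,.0885-press,.0135)
    for y in(.022,.028):
        L.append(np.array([[.068,y,.065],[.068,y,.114],[.108,y,.114],[.108,y,.065]]))
    R=np.array([[np.cos(th),-np.sin(th),0],[np.sin(th),np.cos(th),0],[0,0,1]])
    return [l@R.T+np.r_[c,0] for l in L]
def overlay(n,im,c,th,x0,y0,w,h,s,f,press=0.):
    a=cv2.resize(im[y0:y0+h,x0:x0+w,::-1],None,fx=s,fy=s,interpolation=cv2.INTER_CUBIC)
    for l in model(c,th,press):
        p=(proj(n,l)-[x0,y0]+.5)*s-.5
        cv2.polylines(a,[np.round(p).astype(np.int32)],False,(0,0,255),1,cv2.LINE_AA)
    cv2.imwrite(f,a)
E
python3 - <<'E'
from h import *
for n,b in(('top',(300,120,130,110)),('side',(290,200,130,90))):
    im=cv2.imread(f'pics/{n}0.png')[:,:,::-1]
    overlay(n,im,[.5775,-.0985],np.radians(-27),*b,6,f'pics/ov_{n}.png')
E
```

```text
(no output)
```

View pics/ov_top.png

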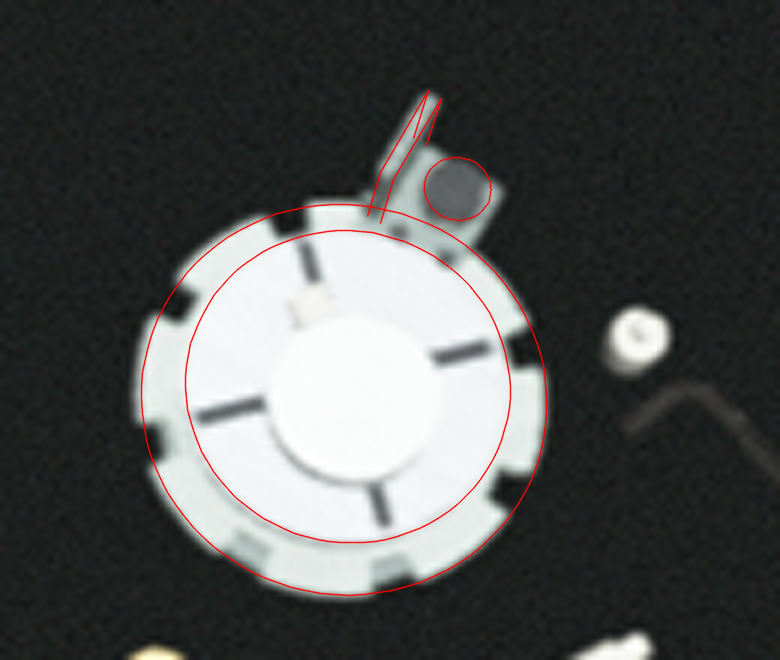

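View pics/ov_side.png

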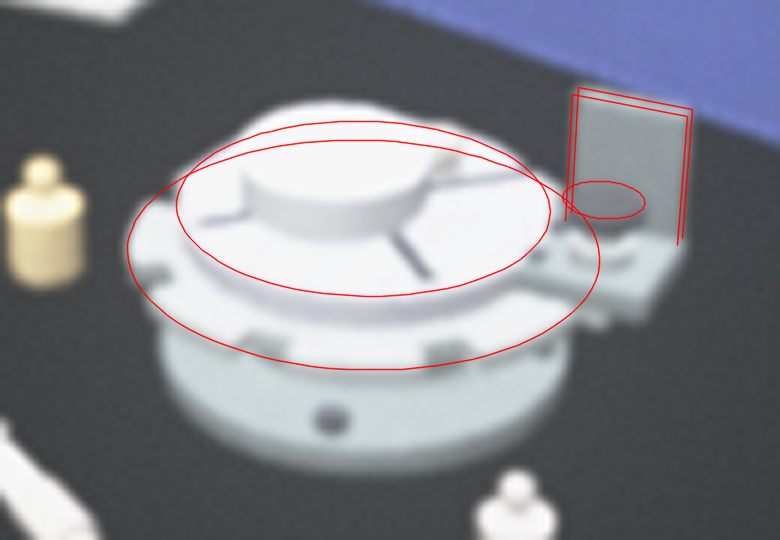

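Run:
```python
from h import *
for n,uv in(('top',(195,195)),('top',(310,95)),('top',(60,55)),('side',(331,190)),('side',(437,222)),('side',(360,80))):
    print(n,uv,[ray_z(n,uv,z)[:2].round(3) for z in (0,.15,.3)])
o=observe()
R=np.hypot(*o['eef_pos'][:2]);print(R)
c=np.array([.577,-.0983])
for th in(-27,18):
    t=np.radians(th);e=np.array([np.cos(t),np.sin(t)]);tg=np.array([-e[1],e[0]])
    print(th,'cap',c+.088*e,'fingertarget(+7)',c+.088*e+.007*tg)
```

```text
top (195, 195) [array([0.543, 0.318]), array([0.507, 0.261]), array([0.472, 0.205])]
top (310, 95) [array([0.847, 0.037]), array([0.762, 0.026]), array([0.677, 0.016])]
top (60, 55) [array([0.933, 0.759]), array([0.834, 0.631]), array([0.735, 0.502])]
side (331, 190) [array([0.538, 0.329]), array([ 0.538, -0.057]), array([ 0.538, -0.442])]
side (437, 222) [array([0.817, 0.088]), array([ 0.723, -0.216]), array([ 0.628, -0.519])]
side (360, 80) [array([0.908, 4.084]), array([0.783, 2.427]), array([0.658, 0.769])]
0.6494517668635608
-27 cap [ 0.65540857 -0.13825116] fingertarget(+7) [ 0.65858651 -0.13201412]
18 cap [ 0.66069297 -0.0711065 ] fingertarget(+7) [ 0.65852985 -0.06444911]
```

Call:
arm_command --pt "0 -0.02 -0.02 -0.03 0" --pt "0 -0.04 -0.037 -0.02 0" --pt "0 -0.04 -0.037 -0.02 0" --pt "0 -0.04 -0.037 -0.01 0" --pt "0 -0.04 -0.037 0 0" --squeeze 30

```text
time: 0.72
eef_pos: [0.3703, 0.3565, 0.3121]
ee_rot: [0.22, 0.975, 0.001, 0.0]
force: [1.0, 0.0, 0.3]
gripper_width: -0.001
```

Call:
arm_command --pt "0 -0.045 -0.031 0 0" --pt "0 -0.045 -0.031 0 0" --pt "0 -0.045 -0.031 0 0" --pt "0 -0.045 -0.031 0 0" --pt "0 -0.045 -0.031 0 0"

```text
time: 1.35
eef_pos: [0.5065, 0.1199, 0.3111]
ee_rot: [0.22, 0.976, 0.0, -0.0]
force: [0.2, 0.5, -0.7]
gripper_width: -0.0
```

Call:
arm_command --pt "0 -0.045 -0.031 0 0" --pt "0 -0.045 -0.031 0 0" --pt "0 -0.045 -0.031 0 0" --pt "0 -0.045 -0.031 0.02 1" --pt "0 -0.03 -0.02 0.02 0.6"

```text
time: 1.98
eef_pos: [0.634, -0.102, 0.2704]
ee_rot: [0.235, 0.972, -0.001, 0.0]
force: [-0.1, 0.5, -0.7]
gripper_width: 0.002
```

Run:
```python
from h import *
o=observe();print({k:np.round(v,4) for k,v in o.items() if k!='effort'})
save('top','pics/t1.png');save('side','pics/s1.png')
```

```text
{'time': np.float64(1.975), 'joint_positions': array([-0.2965,  0.4017,  0.538 ,  1.5152, -0.2094,  1.2825,  1.3624]), 'joint_vel': array([ 0.4616,  0.4558,  0.0108, -0.1995, -0.2672, -0.1673,  0.4484]), 'eef_pos': array([ 0.634 , -0.102 ,  0.2704]), 'ee_rot': array([ 2.35e-01,  9.72e-01, -5.00e-04,  1.00e-04]), 'force': array([-0.0988,  0.507 , -0.6517]), 'moment': array([ 0.0441, -0.0514,  0.0274]), 'gripper_width': np.float64(0.0017)}
```

View pics/s1.png

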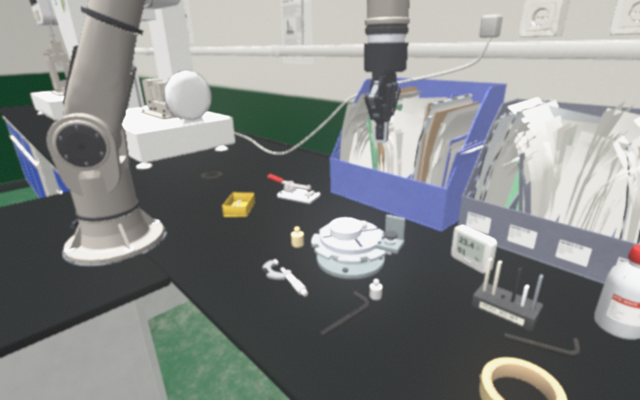

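View pics/t1.png

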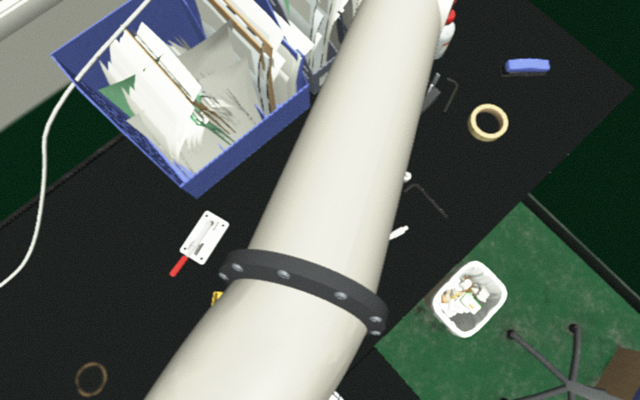

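Run:
```python
from h import *
o=observe(); print(proj('side',o['eef_pos'])); im=cv2.imread('pics/s1.png')
a=im[60:150,340:440].copy(); a=cv2.resize(a,None,fx=6,fy=6,interpolation=cv2.INTER_CUBIC)
u=(proj('side',o['eef_pos'])[0]-[340,60]+.5)*6; cv2.circle(a,tuple(np.int32(u)),3,(0,0,255),-1); cv2.imwrite('pics/s1z.png',a)
```

```text
[[380.07990074 140.78683651]]
```

View pics/s1z.png

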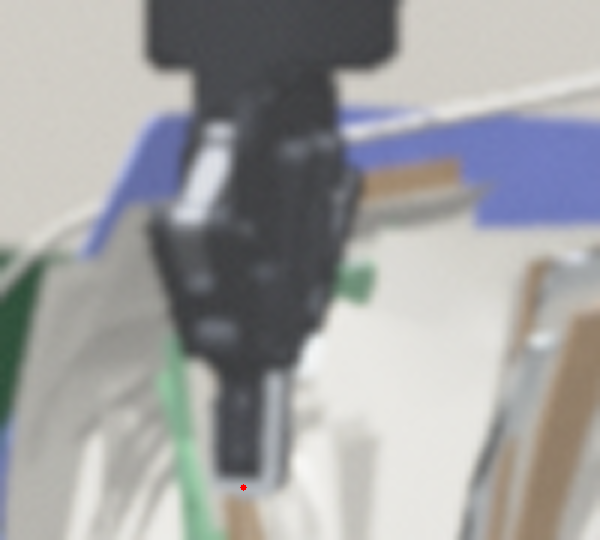

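Call:
arm_command --pt "0 -0.018 -0.011 0.01 0" --pt "0 -0.018 -0.011 0.03 0" --pt "0 0 0 0.04 0" --pt "0 0 0 0.04 0" --pt "0 0 0 0.02 0"

```text
time: 2.7
eef_pos: [0.6548, -0.1338, 0.129]
ee_rot: [0.233, 0.973, 0.0, -0.001]
force: [0.2, -0.6, 0.5]
gripper_width: -0.001
```

```bash
cat >> h.py <<'E'
C=np.array([.577,-.0983])
def st(th):
    o=observe();t=np.radians(th);e=np.array([np.cos(t),np.sin(t)]);tg=np.array([-e[1],e[0]])
    d=o['eef_pos'][:2]-C; q=o['ee_rot']; ya=np.degrees(np.arctan2(q[1]**2-q[0]**2,2*q[0]*q[1]))
    f=o['force']
    print('t%.2f pos'%o['time'],o['eef_pos'].round(4),'rad %.4f tan %.4f'%(d@e,d@tg),'tooly-tangent',round(ya-90-th,1),'F rad %.1f tan %.1f z %.1f'%(f[:2]@e,f[:2]@tg,f[2]),'ang',np.degrees(np.arctan2(d[1],d[0])).round(2))
E
python3 - <<'E'
from h import *
st(-27); save('side','pics/s2.png'); im=cv2.imread('pics/s2.png')[:,:,::-1]
overlay('side',im,C,np.radians(-27),330,190,100,80,7,'pics/s2z.png')
E
```

```text
t2.70 pos [ 0.6548 -0.1338  0.129 ] rad 0.0855 tan 0.0037 tooly-tangent 0.1 F rad 0.4 tan -0.5 z 0.5 ang -24.53
```

View pics/s2z.png

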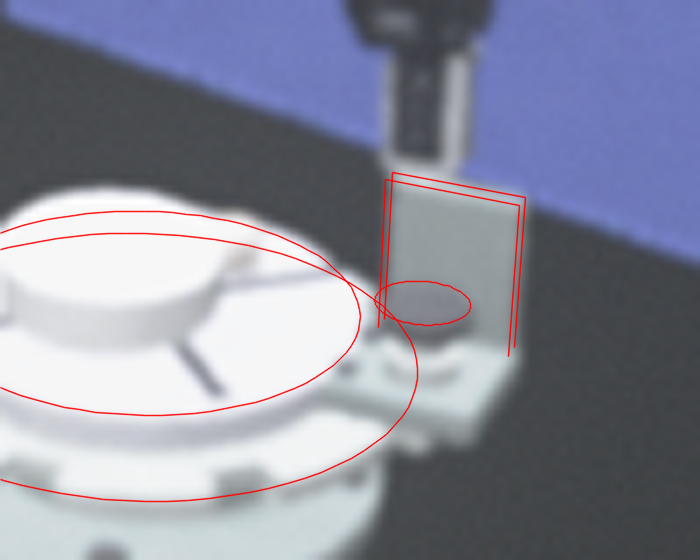

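Call:
arm_command --pt "0 -0.002 -0.004 0 0" --pt "0 0 0 0 0" --pt "0 0 0 0.01 0" --pt "0 0 0 0.015 0" --pt "0 0 0 0 0"

```text
time: 3.38
eef_pos: [0.6541, -0.1388, 0.1042]
ee_rot: [0.234, 0.972, 0.0, -0.002]
force: [-0.7, 0.5, 0.3]
gripper_width: 0.001
```

Run:
```python
from h import *
st(-27); save('side','pics/s3.png'); im=cv2.imread('pics/s3.png')[:,:,::-1]
overlay('side',im,C,np.radians(-27),330,190,100,80,7,'pics/s3z.png')
save('top','pics/t3.png')
im=cv2.imread('pics/t3.png')[:,:,::-1]
overlay('top',im,C,np.radians(-27),300,120,130,110,5,'pics/t3z.png')
```

```text
t3.38 pos [ 0.6541 -0.1388  0.1042] rad 0.0871 tan -0.0010 tooly-tangent -0.0 F rad -0.8 tan 0.1 z 0.3 ang -27.67
```

View pics/s3z.png

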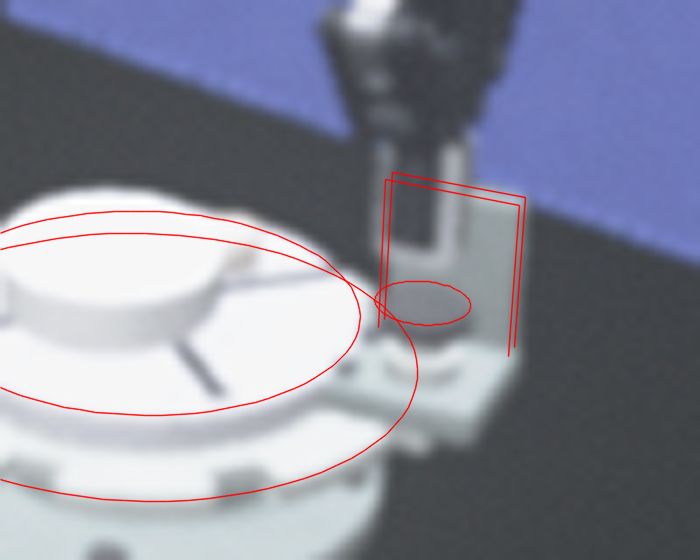

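View pics/t3z.png

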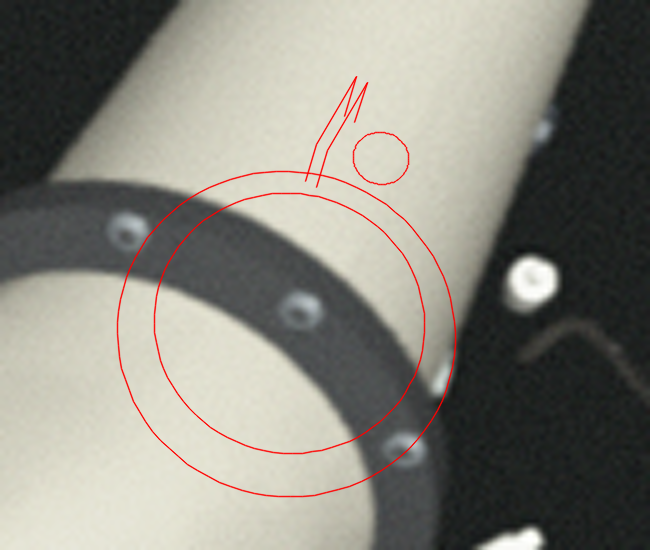

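Call:
arm_command --pt "0 -0.001 0.003 0.008 0" --pt "0 0 0 0.005 0" --pt "0 0 0 0.004 0" --pt "0 0 0 0.004 0" --pt "0 0 0 0.001 0"

```text
time: 4.1
eef_pos: [0.6578, -0.1372, 0.0846]
ee_rot: [0.234, 0.972, 0.0, -0.0]
force: [-2.8, 1.4, 4.2]
gripper_width: -0.002
```

Run:
```python
from h import *
st(-27)
```

```text
t4.10 pos [ 0.6578 -0.1372  0.0846] rad 0.0896 tan 0.0020 tooly-tangent -0.0 F rad -3.2 tan 0.0 z 4.2 ang -25.7
```

Call:
arm_command --pt "0 0 0 0.003 0" --pt "0 0 0 0.003 0" --pt "0 0 0 0.001 0" --pt "0 0 0 0 0" --pt "0 0 0 0 0"

```text
time: 4.72
eef_pos: [0.6578, -0.1372, 0.0778]
ee_rot: [0.234, 0.972, 0.0, 0.0]
force: [-2.6, 1.2, 5.6]
gripper_width: 0.001
```

Run:
```python
from h import *
st(-27)
```

```text
t4.72 pos [ 0.6578 -0.1372  0.0778] rad 0.0896 tan 0.0020 tooly-tangent -0.0 F rad -2.9 tan -0.2 z 5.6 ang -25.7
```

Call:
arm_command --pt "0 0 0.0015 0 0" --pt "0 0 0.0015 0 0" --pt "0 0 0.0015 0 0" --pt "0 0 0.0015 0 0" --pt "0 0 0 0 0"

```text
time: 5.35
eef_pos: [0.66, -0.1329, 0.0778]
ee_rot: [0.234, 0.972, -0.0, -0.0]
force: [-2.6, -0.3, 5.7]
gripper_width: -0.001
```

Run:
```python
from h import *
st(-27); save('side','pics/s4.png'); im=cv2.imread('pics/s4.png')[:,:,::-1]
overlay('side',im,C,np.radians(-27),330,190,100,80,7,'pics/s4z.png',.0107)
```

```text
t5.35 pos [ 0.66   -0.1329  0.0778] rad 0.0897 tan 0.0069 tooly-tangent -0.1 F rad -2.2 tan -1.5 z 5.7 ang -22.62
```

View pics/s4z.png

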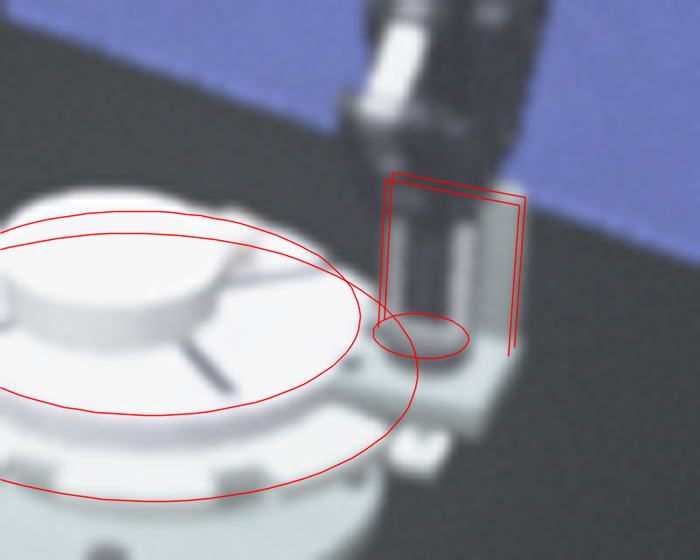

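Call:
arm_command --pt "0 0.0002 0.0023 0 -1.5" --pt "0 0.0005 0.0047 0 -3" --pt "0 0.0005 0.0047 0 -3" --pt "0 0.0005 0.0047 0 -3" --pt "0 0.0002 0.0023 0 -1.5"

```text
time: 6.02
eef_pos: [0.6658, -0.1154, 0.078]
ee_rot: [0.131, 0.991, -0.001, 0.0]
force: [-2.1, -1.8, 5.3]
gripper_width: -0.002
```

Run:
```python
from h import *
st(-12); save('side','pics/s5.png'); im=cv2.imread('pics/s5.png')[:,:,::-1]
overlay('side',im,C,np.radians(-12),330,190,100,80,7,'pics/s5z.png',.0107)
```

```text
t6.03 pos [ 0.6658 -0.1154  0.078 ] rad 0.0905 tan 0.0017 tooly-tangent -3.0 F rad -1.6 tan -2.2 z 5.3 ang -10.91
```

View pics/s5z.png

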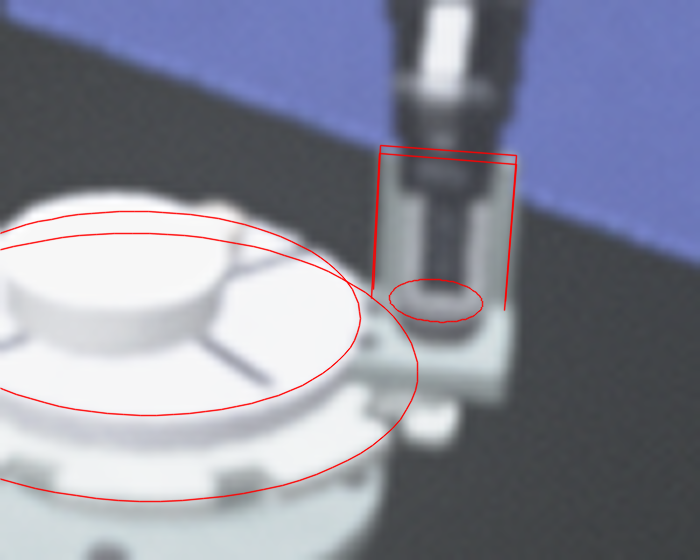

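Call:
arm_command --pt "0 0.0003 0.0023 0 -1.5" --pt "0 0.0006 0.0047 0 -3" --pt "0 0.0006 0.0047 0 -3" --pt "0 0.0006 0.0047 0 -3" --pt "0 0.0006 0.0047 0 -3"

```text
time: 6.7
eef_pos: [0.6679, -0.095, 0.0785]
ee_rot: [0.013, 1.0, -0.001, 0.002]
force: [-0.9, -2.4, 5.3]
gripper_width: -0.002
```

Run:
```python
from h import *
st(3)
```

```text
t6.70 pos [ 0.6679 -0.095   0.0785] rad 0.0909 tan -0.0015 tooly-tangent -4.5 F rad -1.0 tan -2.3 z 5.3 ang 2.07
```

Call:
arm_command --pt "0 0.0006 0.0047 0.0005 -3" --pt "0 0.0006 0.0047 0 -3" --pt "0 0.0004 0.0031 0 -2" --pt "0 0.0003 0.0023 0 -1.5" --pt "0 0 0.0005 0 0"

```text
time: 7.32
eef_pos: [0.6663, -0.0792, 0.0783]
ee_rot: [-0.069, 0.998, -0.001, 0.002]
force: [0.7, -1.4, 5.5]
gripper_width: -0.0
```

Run:
```python
from h import *
st(12); save('side','pics/s6.png'); im=cv2.imread('pics/s6.png')[:,:,::-1]
overlay('side',im,C,np.radians(11),290,180,130,100,6,'pics/s6z.png',.0107)
```

```text
t7.33 pos [ 0.6663 -0.0792  0.0783] rad 0.0913 tan 0.0001 tooly-tangent -4.1 F rad 0.4 tan -1.5 z 5.5 ang 12.09
```

View pics/s6z.png

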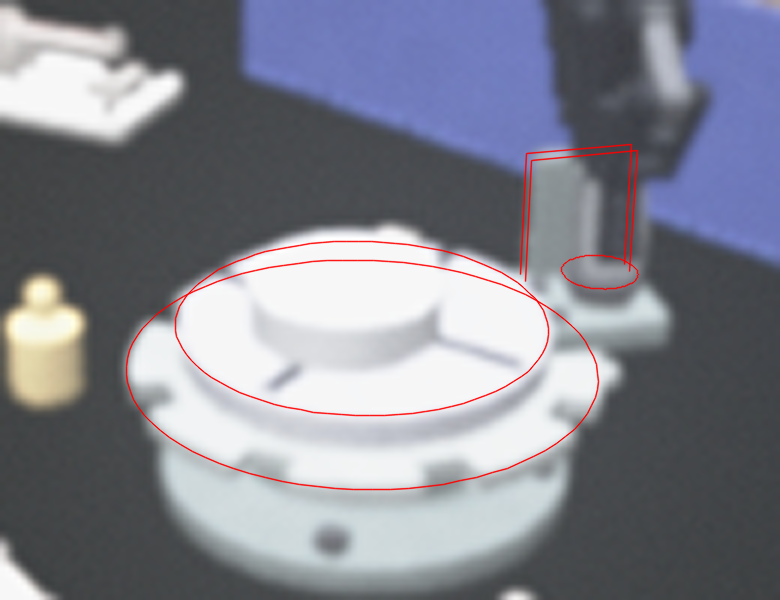

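Call:
arm_command --pt "0 0.0004 0.0027 0 -1.7" --pt "0 0.0004 0.0027 0 -1.7" --pt "0 0 0 0 0" --pt "0 0 0 0 0" --pt "0 0 0 0 0"

```text
time: 8.0
eef_pos: [0.665, -0.0736, 0.0784]
ee_rot: [-0.099, 0.995, -0.001, 0.003]
force: [1.1, 0.0, 6.1]
gripper_width: -0.002
```

Run:
```python
from h import *
st(15); save('side','pics/s7.png'); im=cv2.imread('pics/s7.png')[:,:,::-1]
overlay('side',im,C,np.radians(14.3),290,180,130,100,6,'pics/s7z.png',.0107)
```

```text
t8.00 pos [ 0.665  -0.0736  0.0784] rad 0.0914 tan 0.0011 tooly-tangent -3.7 F rad 1.0 tan -0.3 z 6.1 ang 15.7
```

View pics/s7z.png

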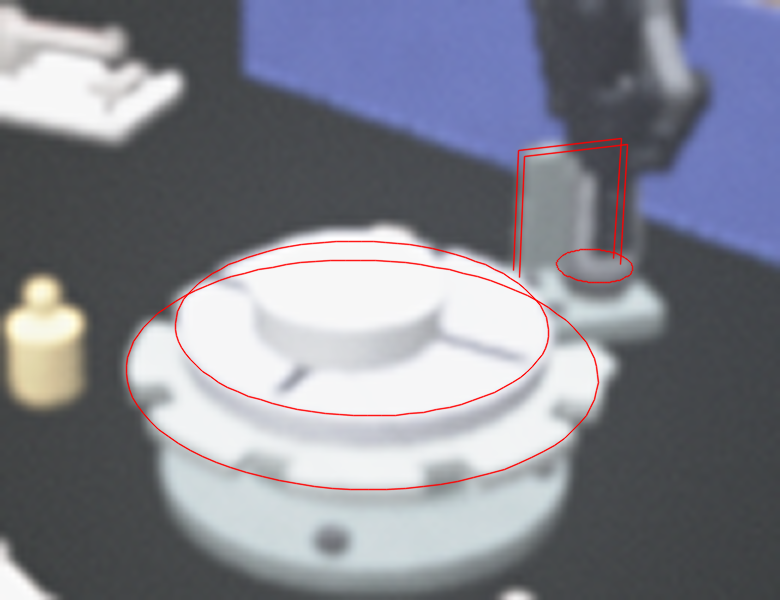

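Call:
arm_command --pt "0 0 0 -0.004 0" --pt "0 0 0 -0.005 0" --pt "0 0 0 -0.005 0" --pt "0 0 0 -0.002 0" --pt "0 0 0 0 0"

```text
time: 8.68
eef_pos: [0.6626, -0.0722, 0.0927]
ee_rot: [-0.099, 0.995, 0.0, -0.0]
force: [0.3, -0.4, -0.0]
gripper_width: -0.002
```

Run:
```python
from h import *
st(15); save('side','pics/s8.png'); im=cv2.imread('pics/s8.png')[:,:,::-1]
overlay('side',im,C,np.radians(14.3),330,180,90,80,8,'pics/s8z.png',.007)
```

```text
t8.68 pos [ 0.6626 -0.0722  0.0927] rad 0.0894 tan 0.0031 tooly-tangent -3.6 F rad 0.2 tan -0.4 z -0.0 ang 16.99
```

View pics/s8z.png

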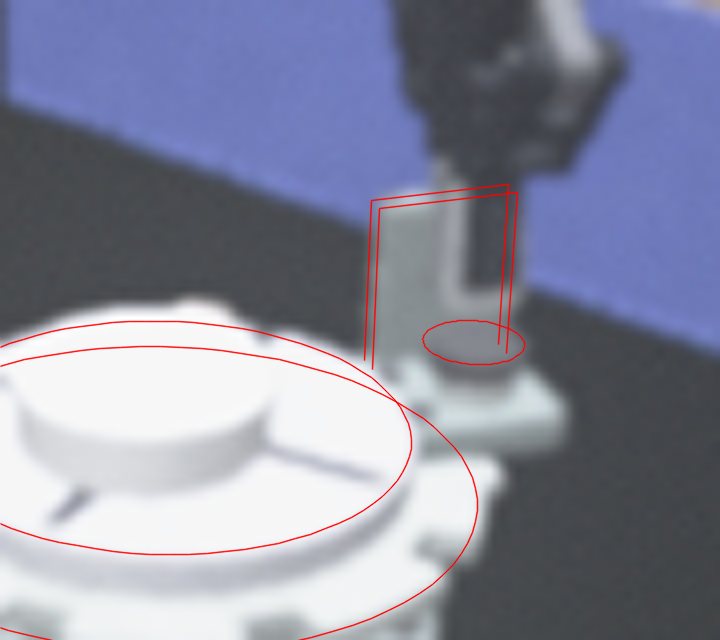

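Call:
arm_command --pt "0 0 0.001 0 -2.5" --pt "0 0 0.0015 0 -2.5" --pt "0 0 0.0015 0 0" --pt "0 0 0.001 0 0" --pt "0 0 0 0 0"

```text
time: 9.35
eef_pos: [0.6614, -0.0673, 0.0928]
ee_rot: [-0.143, 0.99, 0.0, 0.0]
force: [0.6, 0.3, 0.4]
gripper_width: -0.004
```

Run:
```python
from h import *
st(15)
```

```text
t9.35 pos [ 0.6614 -0.0673  0.0928] rad 0.0895 tan 0.0081 tooly-tangent 1.4 F rad 0.7 tan 0.2 z 0.4 ang 20.2
```

No contact with the plate yet, so I'll keep going in small steps.

Call:
arm_command --pt "0 0 0.001 0 0" --pt "0 0 0.001 0 0" --pt "0 0 0.001 0 0" --pt "0 0 0 0 0" --pt "0 0 0 0 0"

```text
time: 9.98
eef_pos: [0.6608, -0.0657, 0.0929]
ee_rot: [-0.142, 0.99, -0.001, 0.0]
force: [0.8, -3.7, -1.5]
gripper_width: -0.001
```

Run:
```python
from h import *
st(15)
```

```text
t9.97 pos [ 0.6608 -0.0657  0.0929] rad 0.0894 tan 0.0098 tooly-tangent 1.3 F rad -0.2 tan -3.8 z -1.5 ang 21.26
```

Call:
arm_command --pt "0 0 0.001 0 0" --pt "0 0 0.001 0 0" --pt "0 0 0 0 0" --pt "0 0 0 0 0" --pt "0 0 0 0 0"

```text
time: 10.6
eef_pos: [0.6599, -0.0617, 0.0927]
ee_rot: [-0.143, 0.99, 0.001, -0.0]
force: [0.2, -1.0, -0.2]
gripper_width: 0.002
```

Run:
```python
from h import *
st(15); save('side','pics/s9.png'); im=cv2.imread('pics/s9.png')[:,:,::-1]
overlay('side',im,C,np.radians(14.3),330,180,90,80,8,'pics/s9z.png',.007)
```

```text
t10.60 pos [ 0.6599 -0.0617  0.0927] rad 0.0896 tan 0.0139 tooly-tangent 1.4 F rad -0.1 tan -1.0 z -0.2 ang 23.83
```

View pics/s9z.png

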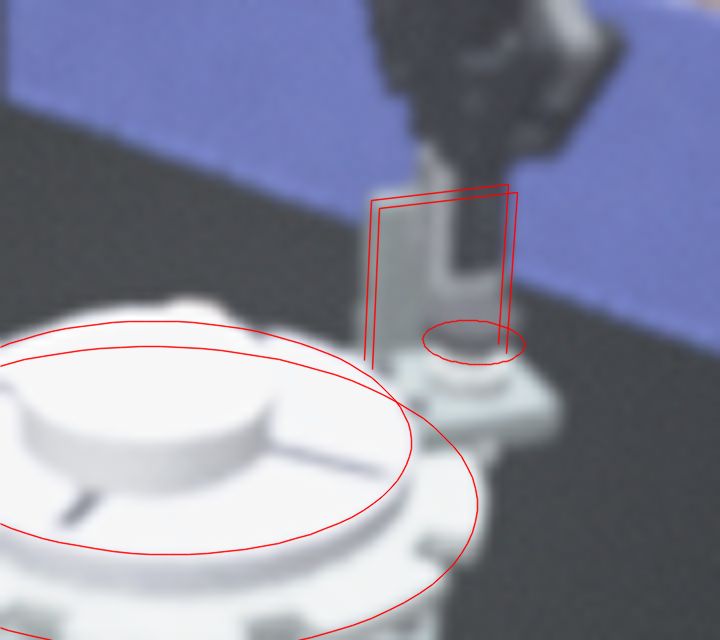

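Call:
arm_command --pt "0 0 -0.003 0 0" --pt "0 0 -0.005 0 0" --pt "0 0 -0.002 -0.01 0" --pt "0 0 0 -0.03 0" --pt "0 0 0 -0.03 0"

```text
time: 11.28
eef_pos: [0.663, -0.0724, 0.1642]
ee_rot: [-0.142, 0.99, 0.0, 0.0]
force: [0.4, -0.3, 0.1]
gripper_width: 0.001
```

Run:
```python
from h import *
st(15); save('side','pics/s10.png'); im=cv2.imread('pics/s10.png')[:,:,::-1]
overlay('side',im,C,np.radians(18),330,180,90,80,8,'pics/s10z.png',0)
```

```text
t11.28 pos [ 0.663  -0.0724  0.1642] rad 0.0898 tan 0.0028 tooly-tangent 1.4 F rad 0.3 tan -0.4 z 0.1 ang 16.78
```

View pics/s10z.png

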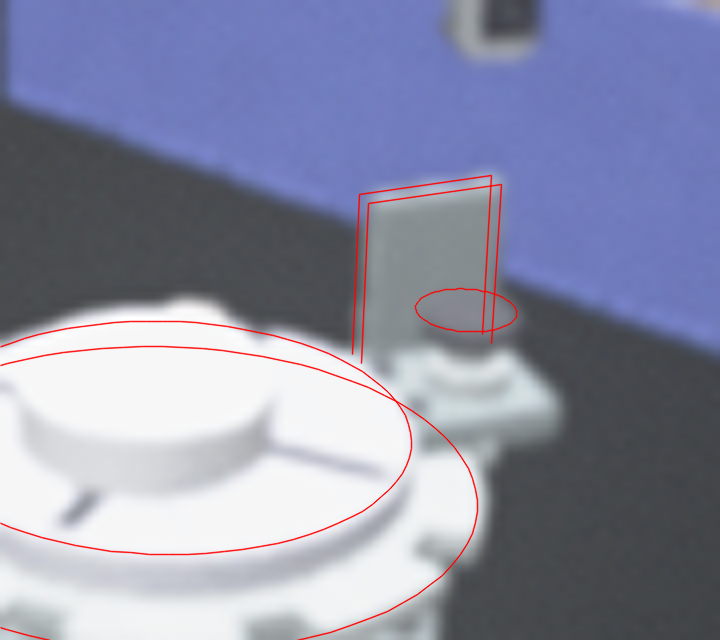

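Call:
arm_command --pt "0 0 0 -0.05 0" --pt "0 0 0 -0.05 0" --pt "0 0.02 0.02 -0.03 0" --pt "0 0.03 0.04 0 0" --pt "0 0.03 0.045 0 0"

```text
time: 11.95
eef_pos: [0.5558, 0.0061, 0.2939]
ee_rot: [-0.142, 0.99, 0.0, 0.001]
force: [0.4, 0.3, -0.3]
gripper_width: 0.005
```

Call:
arm_command --pt "0 0.025 0.05 0 0" --pt "0 0.02 0.05 0 0" --pt "0 0.01 0.05 0 0" --pt "0 0.01 0.05 0 0" --pt "0 0 0.03 0 0"

```text
time: 12.58
eef_pos: [0.4277, 0.2107, 0.2937]
ee_rot: [-0.144, 0.99, 0.001, 0.001]
force: [0.8, 0.6, 0.2]
gripper_width: -0.002
```

Run:
```python
from h import *
st(15)
for n,b,z in(('top',(300,120,130,110),5),('side',(290,180,130,110),5)):
    im=save(n,f'pics/{n}11.png')
    overlay(n,im,C,np.radians(18),*b,z,f'pics/{n}11z.png',0)
```

```text
t12.57 pos [0.4277 0.2107 0.2937] rad -0.0642 tan 0.3371 tooly-tangent 1.6 F rad 0.9 tan 0.4 z 0.2 ang 115.79
```

View pics/top11z.png

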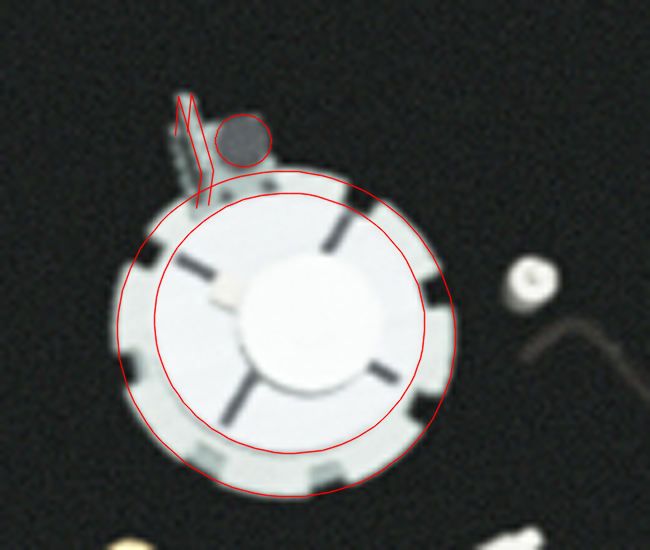

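View pics/side11z.png

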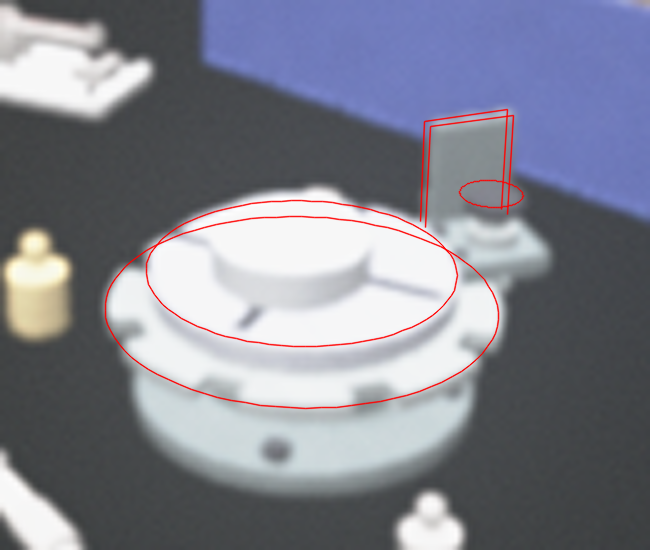

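View pics/top11.png

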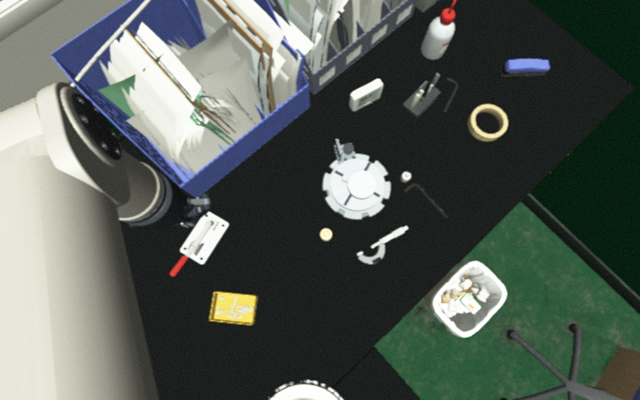

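Run:
```python
import cv2,numpy as np
a=cv2.imread('pics/side0.png')[210:260,370:410];b=cv2.imread('pics/side11.png')[200:250,366:406];c=cv2.imread('pics/s8.png')[200:250,366:406]
cv2.imwrite('pics/cmp.png',cv2.resize(np.hstack([a,b,c]),None,fx=6,fy=6,interpolation=cv2.INTER_CUBIC))
# column profile through cap centre
for n,im,(u0) in(('start','pics/side0.png',391),('now','pics/side11.png',388),('s8','pics/s8.png',389)):
    g=cv2.cvtColor(cv2.imread(im),cv2.COLOR_BGR2GRAY)[205:255,u0-1:u0+2].mean(1); print(n,g.astype(int))
# rotation by polar correlation of rectified faceplate (z=.067)
from h import *
f=[]
for im in('pics/top0.png','pics/top11.png'):
    t=np.radians(np.arange(0,360,.25)); 
    g=cv2.cvtColor(cv2.imread(im),cv2.COLOR_BGR2GRAY)
    s=[]
    for r in(.048,.054,.06):
        p=proj('top',np.c_[.577-.0018+r*np.cos(t)*1,-.0983+.0018+r*np.sin(t),0*t+.067]).astype(np.float32)
        s.append(cv2.remap(g,p[None,:,0],p[None,:,1],cv2.INTER_LINEAR)[0].astype(float))
    s=np.mean(s,0); f.append(np.minimum(s-np.median(s),0))
xc=[np.dot(np.roll(f[0],k),f[1]) for k in range(120,240)]
k=np.argmax(xc)+120; print('rot',k*.25, [int(x) for x in np.array(xc)[::8]])
```

```text
start [127 127 127 127 126 127 130 128 115 124 165 189 179 162 155 155 154 154
 154 153 154 153 153 152 150 144 137 134 133 132 131 122 108 105 134 181
 215 212 188 181 195 210 207 187 165 151 146 141 129 104]
now [147 140 140 140 139 138 137 138 137 137 137 136 135 135 134 133 125 109
 109 138 185 216 211 191 190 207 211 190 161 147 154 186 215 225 232 236
 238 239 239 237 233 216 191 166 140 109  84  75  74  73]
s8 [ 87  86  85  84  84  84  83  82  82  81  91 119 147 152 144 135 134 135
 135 132 121 106 116 148 174 191 209 210 187 158 144 155 201 233 239 236
 228 220 216 212 204 187 161 139 118  95  79  73  73  73]
rot 44.75 [8077, 19523, 58783, 161688, 362672, 654308, 955475, 1136580, 1104784, 875192, 560991, 286818, 115182, 37210, 12790]
```

View pics/cmp.png

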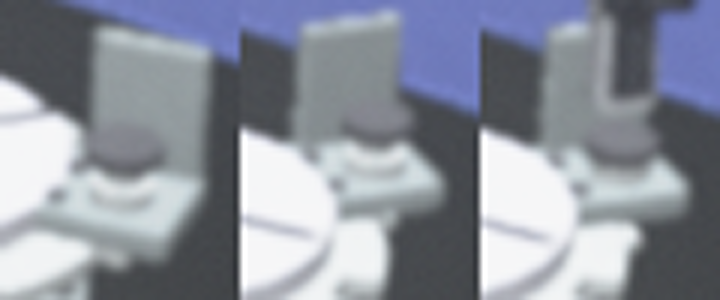

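Call:
arm_command --pt "0 0 0 0 0" --pt "0 0 0 0 0" --pt "0 0 0 0 0" --pt "0 0 0 0 0" --pt "0 0 0 0 0"

```text
time: 13.3
eef_pos: [0.4293, 0.208, 0.2928]
ee_rot: [-0.142, 0.99, 0.0, 0.0]
force: [0.3, -0.7, -0.3]
gripper_width: -0.0
```

```bash
python3 -c "
from rig import close_job;print(close_job())"
```

```text
the job is handed in; nothing more can be done
None
```

The table is indexed one notch counterclockwise, with the plunger sprung out into the very next notch. I handed the job in at about 13.3 s, with the arm well clear of everything.

- **How it went:** I pressed the plunger in about 10 mm with the shut fingertips and turned the table to about 41° with the plunger held in. I then lifted off the cap and pushed the thumb plate gently (about 4 N) until the plunger snapped out by itself.
- **Different from the wording:** friction of the fingertip on the cap turned the table for the first 41°. The thumb plate took the push only for the last few degrees, with the plunger already released and riding at part depth.
- **Last checks:**
    - Comparing the top pictures from before and after gives a turn of 44.75°, within the notch's play.
    - In the side view the cap stands as far out of its collar as at the start, so the plunger is fully out.
    - The striker and the things around the table look undisturbed.
- **Disagreements and limits:** the two cameras differed by about 2 to 4 mm on the table's position, which did not affect the result. I did not push the table again afterwards to test the lock.

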